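# Move the charged battery pack from its charger to the desk lamp

## Task

The lamp's battery is charged: press the tongue of the catch at the front of the charger so that the pack pops loose, slide the pack out of the charger's dovetail, and slide it, the same way round, into the dovetail in the foot of the desk lamp until the catch there clicks and holds it; the lamp's stop can be set at different depths. Never force anything (stay well under 35 N of push on the charger and the lamp), let go of the pack, and leave the other things on the desk where they are.

Things in the scene. Friction and masses are not known exactly. Their poses are not given: they have to be found in the camera images.
- charger: Charger, fixed, grey plastic: dovetail shoe 68 mm wide, black thumb tongue in front, plain 46 mm high block behind (x +40 to +85 mm). The pack starts latched in it. Origin on the desk (z 0) under the seated pack's centre; x = direction in which a pack slides IN; z up. Shoe sizes (mm): floor 20 above the desk from x -56 to +33; end wall at x +32.5, 34 above the desk.
- charger_seat (a point): Where the pack's centre is when seated in the charger (42 mm over the desk; axes as the charger). A plunger in the end wall pushes the seated pack out with 5 N (3 N at its 14 mm end): with the catch pressed the pack pops 14 to 16 mm towards -x and stays in the rails. It can be lifted only once its centre is beyond x -55 mm.
- charger_thumb (a point): Middle of the top of the charger's thumb tongue: ribbed black plate 26 (x) by 32 (y) mm in front of the porch, centred at x -71 mm, 17 mm above the desk. It moves straight down, 7 mm at most; pushed down 6 mm (about 5 N) it frees the pack.
- lamp: Desk lamp, fixed: grey foot with a longer shoe of the same cross-section, empty, facing the robot; behind it a round foot (radius 48, centre x +88 mm) with a white mushroom shade (radius 36, centre x +98), 88 mm high. Origin on the desk, under the centre of a pack pushed in as deep as can be; x = direction of sliding in; z up. Floor 20 mm above the desk, x -76 to +40.
- lamp_seat (a point): Deepest possible place of the pack's centre in the lamp (42 mm over the desk). End wall, plunger and catch sit together on a stop clamped 0 to 20 mm nearer the mouth, a different amount each time, NOT measured: the seat lies at x 0 to -20 mm here, to be found by feel. The catch clicks at the seat or up to 1 mm past it; 2.5 mm past it the wall stops the pack hard.
- lamp_mouth (a point): Mouth of the lamp's rails, on the floor (20 mm over the desk), x -44 mm; rail tops are 33.5 mm over the desk. Before it (x -76 to -44) an open porch, 68 mm wide, to rest the pack's front on. Funnel cheeks, 6 mm high, narrow from 30 mm either side at x -64 to 22 at the mouth. The plate has 1.2 mm play to each side in the rails and 1.5 to 2 mm up and down.
- lamp_catch (a joint): Lamp's catch (m): 0 up, 0.0035 to 0.005 while the pack rides on it, 0 again at the click; its tongue sticks out in front. Sliding in takes 1 to 3 N; riding starts 46 mm before the seat; in the last 14 mm the plunger pushes back too (5 to 8 N in all) and throws the pack out again if released before the click. A push of 10 N or more there means the end wall.
- pack_center (a point): Centre of the black battery pack, 22 mm above its underside. 60 (x) x 42 (y) x 44 mm, 0.14 to 0.28 kg: dovetail plate 9.5 thick over its whole length and width, with a grip block 48 (x) x 30 (y) x 34.5 high on top, to be pinched across its 30 mm from above. x points to the nose, which goes in first; a notch below takes the catch only this way round.
Things that resemble listed ones, but are neither listed nor needed, are in the scene too. Leave any blue look-alike of the lamp alone. What is shaped like the part that bears pack_center but yellow is not meant.

How it is judged:
On the way, in this order (a step that is already met when the one before it is completed fails the run):
1. the catch is released and the pack has popped out of its seat in the charger, still in the rails (x of pack_center in the frame of charger below -0.007 m and z of pack_center in the frame of charger below 0.046 m), for 0.1 s.
2. the pack is out of the charger's rails and lifted clear (height (world z) of pack_center above 0.07 m and horizontal distance between pack_center and charger above 0.05 m), for 0.1 s.
3. the pack is in the lamp's rails with the catch held down (x of pack_center in the frame of lamp above -0.045 m and height (world z) of pack_center below 0.046 m and value of joint lamp_catch above 0.0025 m), for 0.02 s.
At the end, for the whole second after the job is handed in: The pack sits level in the lamp's dovetail against its catch (anywhere from 3 mm past to 22.5 mm short of the deepest place, as the stop is set), within 3 mm of the rails' centre line and 4 degrees of their direction, at rest, with the lamp's catch sprung up again (less than 1.5 mm down) (x of pack_center in the frame of lamp between -0.0225 and 0.003 m and y of pack_center in the frame of lamp between -0.003 and 0.003 m and z of pack_center in the frame of lamp between 0.04 and 0.0455 m and angle between the x axis of pack_center and the x axis of lamp, either way round below 0.07 rad and value of joint lamp_catch below 0.0015 m and linear speed of pack below 0.02 m/s); the robot touches nothing.
It fails at once if the charger is loaded with more than 35 N (contact force between anything else and charger above 35 N).
It fails at once if the lamp is loaded with more than 35 N (contact force between anything else and lamp above 35 N).
It fails at once if one of the other loose things on the desk is moved more than 20 mm (distance of any of tape, cup, set_square, canister, eraser, bobbin from where it was at the start of the episode above 0.02 m).
It also fails if it takes over 72 s, if anything falls off the work surface, if the arm or the gripper's body presses on something with over 40 N, if the wrist force passes 120 N, or if a joint passes its speed limit or range.

## Robot

A 7-joint arm with a two-finger parallel gripper is mounted at the origin on the work surface. World frame = base frame: x ahead of the robot, y to its left, z up, the work surface at z = 0. Lengths are in m, angles in rad, forces in N, time in s.
With the tool pointing down it reaches from about 0.425 to 0.875 m from the base axis. Payload 4.7 kg.
Tool frame: the origin (TCP) lies at the very end of the fingers, on their centre line; the grasp point (between the pads) lies 19 mm behind it; z points along the fingers, y is the line along which they close (so a half turn about z gives the same grasp; the last joint's range is limited). The gripper opens to 87 mm and grips with 3 to 60 N. Pads are 19 mm wide; open, the fingers measure 117 mm over their backs; the gripper's body (75 mm by 190 mm) begins 51 mm behind the grasp point.
Start: joints at [-1.206, 0.321, -0.07, 1.45, 0.023, 1.371, -0.057], TCP at [0.223, 0.61, 0.223] pointing down, gripper open.
Joint ranges: [-2.86, 2.86], [-0.3, 2.09], [-1.38, 1.24], [0.06, 2.45], [-1.56, 4.7], [0.09, 2.05], [-2.69, 2.69]. Speed limits (rad/s): [2.57, 2.57, 3.14, 3.14, 3.14, 3.14, 3.14].

## Interface

Orientations are given as a rotation vector (axis times angle).
In Python, from bench import ctrl gives the robot as it stands.
- The arm moves only by the tool jog_arm, never from a script. Its argument "commands" is a list of rows, each a list of 7 numbers: the opening, from 0 (shut) to 1 (fully open), then the shift along the world's x, y, z scaled (see below), then the turn, a rotation vector about the world's x, y, z scaled (see below). A call has exactly 5 rows; each row is the pose to reach, as a shift and turn from the pose commanded when the call began; what a row does not reach only later rows make up. The controller multiplies each number of a shift by 0.5 m and each number of a turn by 30 degrees. A row lasts 1/12 s, in which the tool goes at most 41.7 mm and 7.16 degrees, less where a joint would pass 70% of its speed; a pose out of reach is approached as far as the arm can. A call with a number of a shift or a turn outside -1 to 1 is refused whole. A call with a gripper value outside its range is refused whole. The fingers move at their own pace and stop on an object; "grip_force" is the grip in N (left out, the last holds). Time passes only in rows, so rows that repeat a pose let the fingers close, or fill a call up. It gives the time, the measured TCP pose, the force, the opening and the grip force at its end, in the units of the state.
- ctrl.get_state(): the state, without advancing time (a new reading comes with each control period).
- ctrl.get_image(name): name is "scene" or "top" or "wrist"; returns a dict with "frame" (420x560x3 uint8, red, green, blue), "vfov" (degrees; the focal length in pixels is half the picture's height over the tangent of half this angle, whatever the lens; pixels are square), "cx", "cy" (the principal point, pixels), "camera_from_world" (4x4, takes a point from world to camera coordinates); the wrist camera has in their place "mount" (4x4, takes a point from camera to tool coordinates, whose origin is the TCP and whose axes are the flange's). Camera axes: x right, y down, z forward; pixel columns grow to the right and rows downward; lengths in m; the calibration is good to about 2 mm. A picture is of the moment at which its call begins: read the wrist's pose just before it. There is no depth.
- ctrl.close_job(): hands the job in; it is judged then, once.
The state is a dict: "time": time; "joint_positions": joint angles; "qd": joint speeds; "joint_torque": joint torques, N m; "position": TCP position; "tool_rot": TCP orientation; "ft_force": force on the tool from outside, world axes, zero at the start; "torque": the same for the moment, N m; "grip_width": opening from 0.0 (shut) to 1.0 (fully open); "grip_force": force on a finger pad.
Only numpy, scipy, OpenCV 4.12 (cv2) and the standard library are available. Lean on these libraries where they do the work, as an engineer would, in place of code of your own. Each camera call takes 0.05 s, during which the arm holds its last target. There are 200 camera calls.

## Working session

There is one attempt and no reset: what is moved stays moved. The work goes in short steps, Python scripts to look and compute and a tool call to move; the robot and the scene stay as the last step left them, time stands still between calls to the robot, and variables do not carry over. Pictures are saved under pics/ and viewed, at most 10 in all, crops included, and the job is handed in when it is done.

Besides the shell and the picture viewer there is one more tool, called as name([rows], argument=value, ...), one row to a line, values as JSON. jog_arm: Moves the arm, as the interface text tells. Shifts and turns lie within -1 to 1; 1 stands for 0.5 m of shift or 30 degrees of turn. Its arguments: {"type":"object","properties":{"commands":{"type":"array","items":{"type":"array","items":{"type":"number","minimum":-1,"maximum":1}}},"grip_force":{"type":"number"}},"required":["commands"]}

```bash
mkdir -p pics; ls; cat > h.py <<'E'
import numpy as np,cv2
from bench import ctrl
from scipy.spatial.transform import Rotation as R
def cam(n):
    s=ctrl.get_state(); d=ctrl.get_image(n); f=d["frame"]; H=f.shape[0]
    fl=H/2/np.tan(np.radians(d["vfov"])/2)
    if n=="wrist":
        T=np.eye(4);T[:3,:3]=R.from_rotvec(s["tool_rot"]).as_matrix();T[:3,3]=s["position"]
        W=T@np.array(d["mount"])
    else: W=np.linalg.inv(d["camera_from_world"])
    return f,fl,d["cx"],d["cy"],W
def save(n,name):
    c=cam(n); cv2.imwrite(f"pics/{name}.png",c[0][:,:,::-1]); np.savez(f"pics/{name}.npz",f=c[0],fl=c[1],cx=c[2],cy=c[3],W=c[4]); return c
def px(name,u,v,z):
    d=np.load(f"pics/{name}.npz"); W=d["W"]
    r=W[:3,:3]@np.array([(u-d["cx"])/d["fl"],(v-d["cy"])/d["fl"],1]); o=W[:3,3]
    return o+r*(z-o[2])/r[2]
def proj(name,p):
    d=np.load(f"pics/{name}.npz"); q=np.linalg.inv(d["W"])@np.append(p,1)
    return q[0]/q[2]*d["fl"]+d["cx"],q[1]/q[2]*d["fl"]+d["cy"]
E
python3 - <<'E'
from h import *
for n in ["top","scene"]:
    c=save(n,n+"0"); print(n,c[1:4],c[4][:3,3])
a=cv2.imread("pics/top0.png"); cv2.imwrite("pics/top0b.png",cv2.resize(a,(800,600),interpolation=cv2.INTER_CUBIC))
E
```

```text
pics
top (np.float64(470.87493877251234), 279.3942023229821, 202.14554827086403) [0.23731246 0.05059007 1.15761656]
scene (np.float64(390.1754515253059), 279.28931363599787, 204.8833731971332) [ 0.92099556 -0.1019516   0.62105406]
```

View pics/top0b.png

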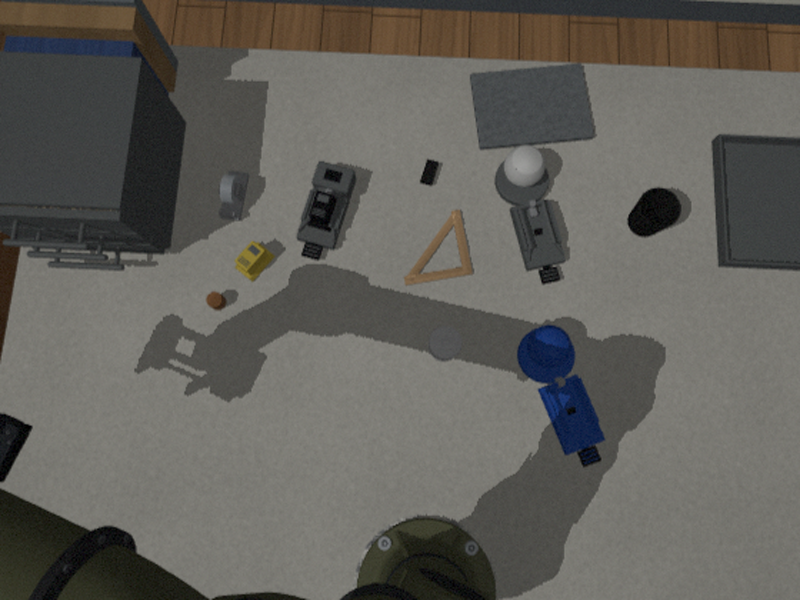

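View pics/scene0.png

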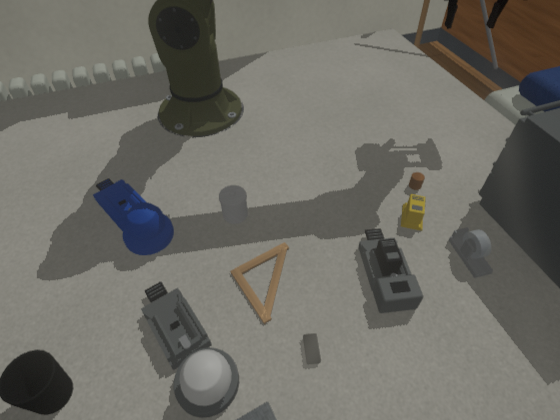

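The top view shows the charger with the black pack at about (325,205) and the grey lamp at (537,230), both in the 800-px picture. The blue look-alike is at (565,400) and the yellow pack at (253,260). World x points up in the picture and y points left. Next I'll enlarge both parts.

```bash
python3 - <<'E'
from h import *
a=cv2.imread("pics/top0.png")
# crops 70x100 -> x5.7
c1=cv2.resize(a[105:190,195:260],None,fx=6,fy=6,interpolation=cv2.INTER_CUBIC)
c2=cv2.resize(a[120:205,345:410],None,fx=6,fy=6,interpolation=cv2.INTER_CUBIC)
o=np.hstack([c1,c2]); o=cv2.convertScaleAbs(o,alpha=1.6); cv2.imwrite("pics/c.png",o); print(o.shape)
E
```

```text
(510, 780, 3)
```

View pics/c.png

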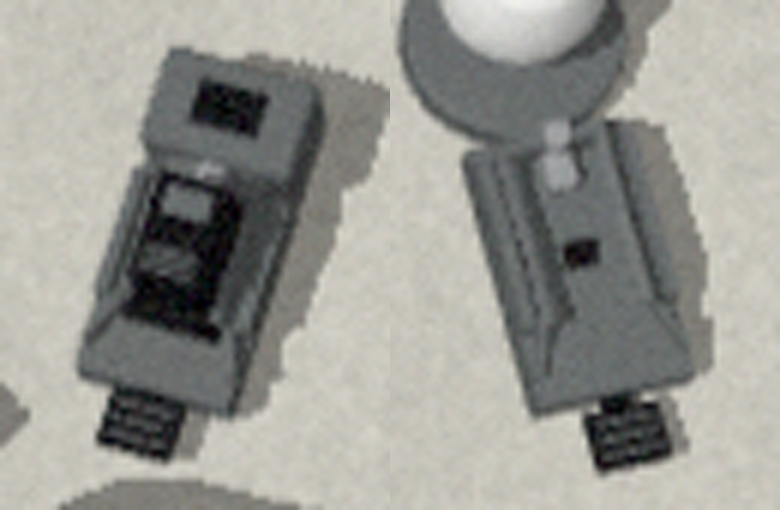

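The left crop shows the charger: tongue corners (113,388), (188,398), (168,462) and (95,447), porch front corners (80,378) and (235,415), block top corners (170,48), (318,85), (297,185) and (143,145). The right crop shows the lamp: porch front corners (530,415) and (693,378), and rails running up to (465,155) and (610,120).

```bash
cat >> h.py <<'E'
from scipy.optimize import least_squares
def fit(name,obs,x0):
    # obs: (u,v,X,Y,Z) ; unknown x,y,yaw
    def r(p):
        o=[]
        for u,v,X,Y,Z in obs:
            c,s=np.cos(p[2]),np.sin(p[2]); a=proj(name,[p[0]+c*X-s*Y,p[1]+s*X+c*Y,Z]); o+=[a[0]-u,a[1]-v]
        return np.array(o)
    q=least_squares(r,x0,loss="soft_l1"); return q.x,r(q.x).reshape(-1,2).round(1)
E
python3 - <<'E'
from h import *
f=lambda u,v:(195+u/6-.4,105+v/6-.4)
g=lambda u,v:(345+(u-390)/6-.4,120+v/6-.4)
A=[(*f(113,388),-.058,.016,.017),(*f(188,398),-.058,-.016,.017),(*f(168,462),-.084,-.016,.017),(*f(95,447),-.084,.016,.017),
(*f(80,378),-.056,.034,.02),(*f(235,415),-.056,-.034,.02),(*f(170,48),.085,.034,.046),(*f(318,85),.085,-.034,.046),(*f(297,185),.04,-.034,.046),(*f(143,145),.04,.034,.046)]
print(fit("top0",A,[.55,.2,0]))
B=[(*g(530,415),-.076,.034,.02),(*g(693,378),-.076,-.034,.02),(*g(465,155),.04,.034,.0335),(*g(610,120),.04,-.034,.0335)]
print(fit("top0",B,[.5,-.2,0]))
for p in [(583,410),(665,398),(672,455),(600,475)]: print(px("top0",*g(*p),.017))
print("charger tongue",px("top0",*f(141,424),.017))
# pack top corners
s=ctrl.get_state();print(s)
E
```

```text
(array([ 0.61502074,  0.20619761, -0.23051225]), array([[ 0.6,  0.2],
       [ 0.2,  2. ],
       [ 0.4,  0.9],
       [ 0.4, -0. ],
       [-0.6, -1.1],
       [-0.7, -0. ],
       [ 0. , -0.6],
       [ 1.1,  0.2],
       [-0.6, -0.2],
       [-0.9, -0.6]]))
(array([ 0.61081186, -0.16308171,  0.30464529]), array([[ 0.6,  1. ],
       [-0.4,  0.4],
       [-1. , -0.4],
       [ 0.7, -1.1]]))
[ 0.53451693 -0.17440503  0.017     ]
[ 0.5413456  -0.20843314  0.017     ]
[ 0.51710381 -0.21131948  0.017     ]
[ 0.50713147 -0.18158659  0.017     ]
charger tongue [0.54772538 0.22361857 0.017     ]
{'time': 0.1, 'joint_positions': array([-1.20591649,  0.32174105, -0.07008353,  1.45151988,  0.02259379,
        1.37082094, -0.05689992]), 'qd': array([-0.00136279, -0.00151804, -0.00018159, -0.00234408,  0.00016971,
        0.00065244,  0.00201035]), 'joint_torque': array([-3.14848683e-05, -4.92572236e+01, -4.06019753e-01, -3.13401067e+01,
       -6.44389959e-02,  3.94496543e-02,  8.68954112e-05]), 'position': array([0.22323607, 0.60994345, 0.22159259]), 'tool_rot': array([-5.48107681e-01, -3.09319431e+00,  2.65349538e-03]), 'ft_force': array([-0.70973481,  0.25444733, -0.67538094]), 'torque': array([-0.01342283,  0.03308417,  0.04143268]), 'grip_force': 0.0, 'grip_width': 1.0026798967769597}
```

jog_arm([
  [0,0.05,-0.062,0,0,0,0.05],
  [0,0.1,-0.124,0,0,0,0.1],
  [0,0.15,-0.186,0,0,0,0.15],
  [0,0.2,-0.248,0,0,0,0.2],
  [0,0.25,-0.31,0,0,0,0.23],
], grip_force=20)

```text
time: 0.52
position: [0.3492, 0.4536, 0.2222]
tool_rot: [-0.359, -3.121, 0.001]
ft_force: [0.7, 1.0, 0.7]
grip_width: 0.709
grip_force: 0.0
```

jog_arm([
  [0,0.05,-0.062,0,0,0,0],
  [0,0.1,-0.124,0,0,0,0],
  [0,0.15,-0.186,0,0,0,0],
  [0,0.2,-0.248,0,0,0,0],
  [0,0.25,-0.31,0,0,0,0],
])

```text
time: 0.93
position: [0.4741, 0.2985, 0.2223]
tool_rot: [-0.361, -3.12, 0.0]
ft_force: [0.5, 0.1, 0.0]
grip_width: 0.326
grip_force: 0.0
```

jog_arm([
  [0,0.04,-0.05,0,0,0,0],
  [0,0.07,-0.1,0,0,0,0],
  [0,0.08,-0.12,0,0,0,0],
  [0,0.08,-0.12,0,0,0,0],
  [0,0.08,-0.12,0,0,0,0],
])

```text
time: 1.35
position: [0.5127, 0.2411, 0.2222]
tool_rot: [-0.361, -3.12, -0.001]
ft_force: [-0.3, 0.8, -0.5]
grip_width: 0.019
grip_force: 0.0
```

```bash
python3 - <<'E'
from h import *
s=ctrl.get_state();print(s["position"],s["tool_rot"],s["time"],s["ft_force"])
c=save("wrist","w1"); print(c[1:]); a=cv2.convertScaleAbs(c[0][:,:,::-1],alpha=1.4)
for X,Y,Z in [(-.071,0,.017),(-.056,.034,.02),(-.056,-.034,.02),(.085,.034,.046),(.085,-.034,.046)]:
    y=-.2305;co,si=np.cos(y),np.sin(y); u=proj("w1",[.615+co*X-si*Y,.206+si*X+co*Y,Z]); print(u); 
cv2.imwrite("pics/w1b.png",cv2.resize(a,(800,600)))
E
```

```text
[0.51273637 0.24109796 0.22223924] [-3.61439651e-01 -3.11955218e+00 -9.12432399e-04] 1.35 [-0.31713493  0.77590124 -0.46974097]
(np.float64(319.95057181124764), 275.77487281269515, 212.55205363472388, array([[ 2.27086973e-01,  9.45125063e-01,  2.34883211e-01,
         4.49673340e-01],
       [ 9.73874374e-01, -2.20496844e-01, -5.43124824e-02,
         2.56233703e-01],
       [ 4.58918398e-04,  2.41080397e-01, -9.70505039e-01,
         3.84875595e-01],
       [ 0.00000000e+00,  0.00000000e+00,  0.00000000e+00,
         1.00000000e+00]]))
(np.float64(266.1745921861256), np.float64(220.71907625286963))
(np.float64(294.63864844104256), np.float64(233.5313495144511))
(np.float64(237.70873523601824), np.float64(233.46242735878076))
(np.float64(294.0625666946718), np.float64(350.17791368968903))
(np.float64(238.4082103630289), np.float64(350.1264927691717))
```

View pics/w1b.png

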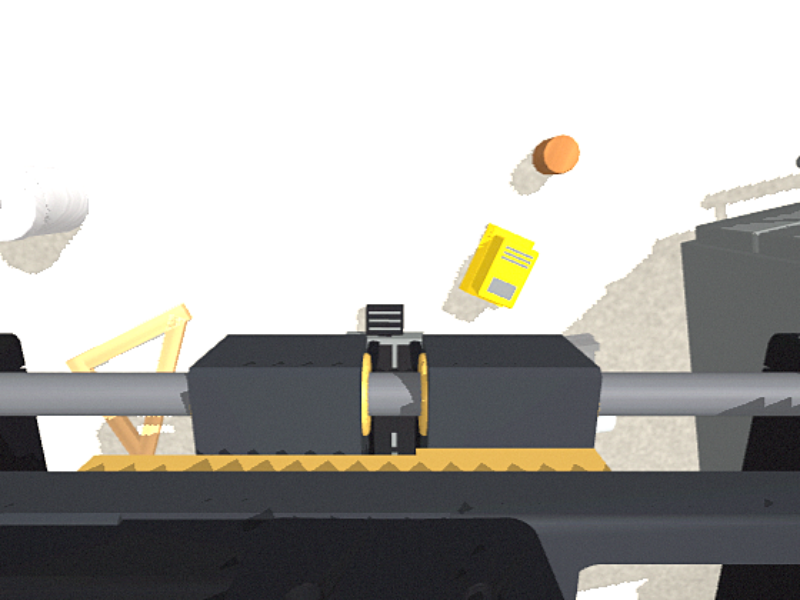

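The wrist picture shows the tongue at about (385,320) of 800 px, roughly 3 mm off my prediction. The gripper hides the charger, so I'll move the tool forward for a clear view.

jog_arm([
  [0,0.08,-0.018,0,0,0,0],
  [0,0.16,-0.037,0,0,0,0],
  [0,0.24,-0.055,0,0,0,0],
  [0,0.3,-0.07,0,0,0,0],
  [0,0.3,-0.07,0,0,0,0],
])

```text
time: 1.82
position: [0.667, 0.2044, 0.22]
tool_rot: [0.363, 3.12, -0.005]
ft_force: [-1.3, -0.6, -0.8]
grip_width: 0.006
grip_force: 0.0
```

```bash
python3 - <<'E'
from h import *
s=ctrl.get_state();print(s["position"],s["tool_rot"],s["time"],s["ft_force"])
c=save("wrist","w2"); P=[]
for X,Y,Z in [(-.071,0,.017),(-.056,.034,.02),(-.056,-.034,.02),(.085,.034,.046),(.085,-.034,.046)]:
    y=-.2305;co,si=np.cos(y),np.sin(y); P.append(proj("w2",[.615+co*X-si*Y,.206+si*X+co*Y,Z]))
P=np.array(P);print(P.round(1))
x0=int(P[:,0].min())-25;y0=max(0,int(P[:,1].min())-25);print(x0,y0)
a=cv2.convertScaleAbs(c[0][y0:y0+150,x0:x0+120,::-1],alpha=.8);cv2.imwrite("pics/w2b.png",cv2.resize(a,None,fx=4,fy=4,interpolation=cv2.INTER_CUBIC))
E
```

```text
[0.66697619 0.2044175  0.21998149] [ 0.36338343  3.11961154 -0.00464932] 1.8167 [-1.33968133 -0.58299691 -0.83156862]
[[266.2  77.3]
 [298.   91.9]
 [234.3  91.9]
 [297.4 225.7]
 [235.3 225.6]]
209 52
```

View pics/w2b.png

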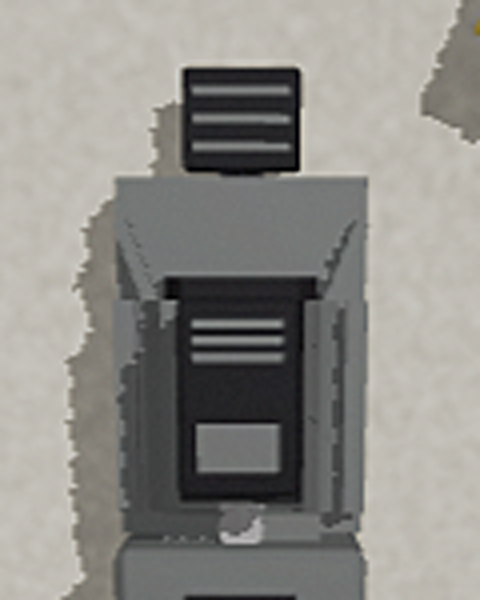

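The crop shows the tongue corners (183,68) to (300,171), the porch front corners (117,178) and (366,178), and the pack's nose-side top corners (182,500) and (302,498).

```bash
python3 - <<'E'
from h import *
f=lambda u,v:(209+u/4-.4,52+v/4-.4)
A=[(*f(183,68),-.084,-.016,.017),(*f(300,68),-.084,.016,.017),(*f(300,171),-.058,.016,.017),(*f(183,171),-.058,-.016,.017),
(*f(117,178),-.056,-.034,.02),(*f(366,178),-.056,.034,.02),(*f(182,500),.024,-.015,.064),(*f(302,498),.024,.015,.064)]
p,r=fit("w2",A,[.615,.206,-.23]);print(p,r.tolist())
c,s=np.cos(p[2]),np.sin(p[2]);M=lambda X,Y:p[:2]+[c*X-s*Y,s*X+c*Y]
print("thumb",M(-.071,0),"popped",M(-.015,0))
E
```

```text
[ 0.61995778  0.20837363 -0.22409748] [[-0.6, -0.0], [0.4, -0.2], [0.4, 0.1], [-0.1, 0.3], [-0.5, 0.3], [0.8, -0.1], [-0.2, -0.3], [-0.1, 0.0]]
thumb [0.55073313 0.22415172] popped [0.60533285 0.21170703]
```

jog_arm([
  [0,-0.08,0.014,0,0,0,0.015],
  [0,-0.16,0.028,0,0,0,0.015],
  [0,-0.226,0.039,-0.03,0,0,0.015],
  [0,-0.226,0.039,-0.1,0,0,0.015],
  [0,-0.226,0.039,-0.17,0,0,0.015],
])

```text
time: 2.28
position: [0.5475, 0.2303, 0.1393]
tool_rot: [0.336, 3.121, 0.009]
ft_force: [0.3, 1.0, -0.1]
grip_width: 0.004
grip_force: 0.0
```

jog_arm([
  [0,0,0,-0.07,0,0,0],
  [0,0,0,-0.14,0,0,0],
  [0,0,0,-0.19,0,0,0],
  [0,0,0,-0.2,0,0,0],
  [0,0,0,-0.2,0,0,0],
])

```text
time: 2.7
position: [0.5473, 0.2267, 0.036]
tool_rot: [-0.343, -3.119, 0.002]
ft_force: [-0.6, 0.3, -0.1]
grip_width: 0.001
grip_force: 0.0
```

jog_arm([
  [0,0.005,-0.004,-0.015,0,0,0],
  [0,0.005,-0.004,-0.03,0,0,0],
  [0,0.005,-0.004,-0.036,0,0,0],
  [0,0.005,-0.004,-0.042,0,0,0],
  [0,0.005,-0.004,-0.048,0,0,0],
])

```text
time: 3.12
position: [0.5534, 0.2232, 0.0143]
tool_rot: [0.349, 3.121, 0.002]
ft_force: [-1.1, -0.8, 3.2]
grip_width: 0.006
grip_force: 1.5
```

jog_arm([
  [0,0,0,-0.002,0,0,0],
  [0,0,0,-0.003,0,0,0],
  [0,0,0,-0.003,0,0,0],
  [0,0,0,-0.003,0,0,0],
  [0,0,0,-0.003,0,0,0],
])

```text
time: 3.53
position: [0.5534, 0.2232, 0.0125]
tool_rot: [0.349, 3.121, 0.001]
ft_force: [0.7, 1.1, 2.7]
grip_width: 0.0
grip_force: 1.2
```

jog_arm([
  [0,0,0,-0.002,0,0,0],
  [0,0,0,-0.004,0,0,0],
  [0,0,0,-0.004,0,0,0],
  [0,0,0,-0.004,0,0,0],
  [0,0,0,-0.004,0,0,0],
])

```text
time: 3.95
position: [0.5533, 0.2232, 0.0104]
tool_rot: [0.349, 3.121, 0.001]
ft_force: [0.5, 0.6, 3.4]
grip_width: 0.006
grip_force: 2.0
```

```bash
python3 - <<'E'
from h import *
c=save("top","t2"); a=cv2.imread("pics/top0.png");b=c[0][:,:,::-1]
print(np.abs(a[120:165,205:245].astype(int)-b[120:165,205:245]).mean())
o=np.hstack([cv2.resize(x[105:190,195:260],None,fx=6,fy=6,interpolation=cv2.INTER_CUBIC) for x in (a,b)])
cv2.imwrite("pics/t2b.png",cv2.convertScaleAbs(o,alpha=1.6))
E
```

```text
34.04222222222222
```

View pics/t2b.png

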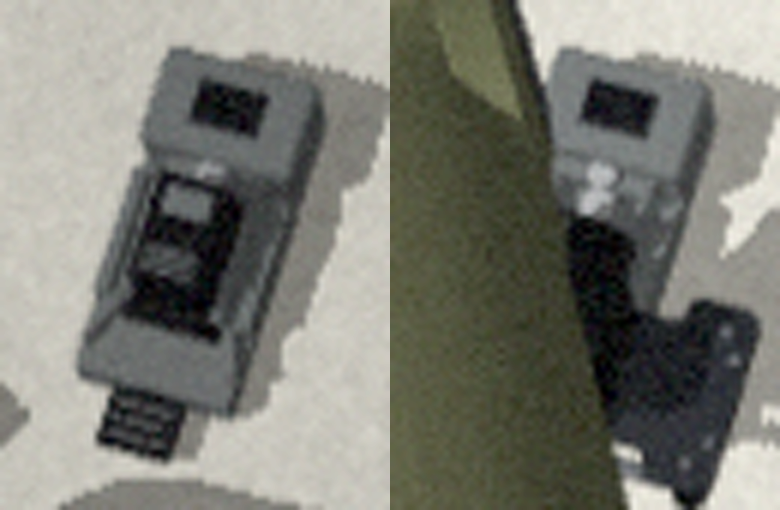

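The right half shows the plunger standing out and the pack moved back, so it has popped. I'll lift, open and go over the pack.

jog_arm([
  [0,0,0,0.06,0,0,0],
  [0.7,0,0,0.13,0,0,0],
  [0.7,0,0,0.19,0,0,0],
  [0.7,0.05,-0.011,0.19,0,0,0],
  [0.7,0.104,-0.023,0.19,0,0,0],
])

```text
time: 4.42
position: [0.605, 0.2129, 0.1073]
tool_rot: [0.344, 3.121, 0.004]
ft_force: [0.3, 1.3, -0.5]
grip_width: 0.223
grip_force: 0.0
```

jog_arm([
  [0.7,0,0,0,0,0,0],
  [0.7,0,0,0,0,0,0],
  [0.7,0,0,0,0,0,0],
  [0.7,0,0,0,0,0,0],
  [0.7,0,0,0,0,0,0],
])

```text
time: 4.83
position: [0.6036, 0.212, 0.1045]
tool_rot: [-0.347, -3.121, 0.0]
ft_force: [0.9, 0.3, 0.9]
grip_width: 0.605
grip_force: 0.0
```

```bash
python3 - <<'E'
from h import *
s=ctrl.get_state();print(s["position"],s["tool_rot"],s["time"],s["ft_force"],s["grip_width"])
E
```

```text
[0.60358375 0.21197336 0.1044995 ] [-3.46867246e-01 -3.12078995e+00  2.59488547e-04] 4.8333 [0.93962622 0.33405969 0.87954284] 0.6048425101995927
```

jog_arm([
  [0.7,0.003,0,-0.05,0,0,0],
  [0.7,0.003,0,-0.1,0,0,0],
  [0.7,0.003,0,-0.125,0,0,0],
  [0.7,0.003,0,-0.131,0,0,0],
  [0.7,0.003,0,-0.131,0,0,0],
])

```text
time: 5.25
position: [0.6053, 0.2114, 0.0386]
tool_rot: [-0.348, -3.12, 0.002]
ft_force: [0.5, 0.4, 0.2]
grip_width: 0.695
grip_force: 0.0
```

jog_arm([
  [0.2,0,0,0,0,0,0],
  [0.2,0,0,0,0,0,0],
  [0.2,0,0,0,0,0,0],
  [0.2,0,0,0,0,0,0],
  [0.2,0,0,0,0,0,0],
], grip_force=30)

```text
time: 5.67
position: [0.6068, 0.2116, 0.0403]
tool_rot: [0.349, 3.121, 0.001]
ft_force: [-0.7, 0.6, 0.3]
grip_width: 0.406
grip_force: 0.0
```

jog_arm([
  [0.2,0,0,0,0,0,0],
  [0.2,0,0,0,0,0,0],
  [0.2,0,0,0,0,0,0],
  [0.2,0,0,0,0,0,0],
  [0.2,0,0,0,0,0,0],
])

```text
time: 6.08
position: [0.6066, 0.2113, 0.04]
tool_rot: [0.349, 3.122, 0.0]
ft_force: [0.5, -0.4, 3.5]
grip_width: 0.341
grip_force: 29.9
```

jog_arm([
  [0.2,-0.01,0.0022,0,0,0,0],
  [0.2,-0.025,0.0057,0,0,0,0],
  [0.2,-0.045,0.0102,0,0,0,0],
  [0.2,-0.065,0.0148,0,0,0,0],
  [0.2,-0.085,0.0194,0,0,0,0],
])

```text
time: 6.5
position: [0.5621, 0.2218, 0.0393]
tool_rot: [-0.348, -3.121, -0.0]
ft_force: [0.9, -0.1, 0.8]
grip_width: 0.342
grip_force: 29.8
```

jog_arm([
  [0.2,-0.015,0.0034,0,0,0,0],
  [0.2,-0.03,0.0068,0,0,0,0],
  [0.2,-0.045,0.0102,0,0,0,0],
  [0.2,-0.045,0.0102,0,0,0,0],
  [0.2,-0.045,0.0102,0,0,0,0],
])

```text
time: 6.92
position: [0.5405, 0.2263, 0.0391]
tool_rot: [-0.347, -3.121, 0.001]
ft_force: [0.1, -0.4, -3.2]
grip_width: 0.342
grip_force: 29.9
```

jog_arm([
  [0.2,0,0,0.05,0,0,0],
  [0.2,0,0,0.12,0,0,0],
  [0.2,0,0,0.2,0,0,0],
  [0.2,0,0,0.28,0,0,0],
  [0.2,0,0,0.34,0,0,0],
])

```text
time: 7.33
position: [0.5425, 0.2259, 0.2128]
tool_rot: [0.35, 3.12, 0.002]
ft_force: [1.2, 0.4, -1.8]
grip_width: 0.342
grip_force: 29.9
```

jog_arm([
  [0.2,0.02,-0.05,0,0,0,0.1],
  [0.2,0.05,-0.12,0,0,0,0.2],
  [0.2,0.08,-0.195,0,0,0,0.3],
  [0.2,0.11,-0.27,0,0,0,0.4],
  [0.2,0.14,-0.345,0,0,0,0.5],
])

```text
time: 7.75
position: [0.6118, 0.0515, 0.2092]
tool_rot: [0.066, -3.141, 0.001]
ft_force: [0.8, 0.1, -2.5]
grip_width: 0.345
grip_force: 29.9
```

jog_arm([
  [0.2,0.03,-0.075,0,0,0,0.1],
  [0.2,0.06,-0.15,0,0,0,0.2],
  [0.2,0.09,-0.225,0,0,0,0.3],
  [0.2,0.12,-0.3,0,0,0,0.4],
  [0.2,0.14,-0.37,0,0,0,0.5],
])

```text
time: 8.17
position: [0.6821, -0.1342, 0.2086]
tool_rot: [0.474, -3.105, 0.001]
ft_force: [0.2, 0.6, -2.6]
grip_width: 0.347
grip_force: 29.9
```

jog_arm([
  [0.2,0,-0.015,0,0,0,0],
  [0.2,0,-0.015,0,0,0,0],
  [0.2,0,-0.015,0,0,0,0],
  [0.2,0,-0.015,0,0,0,0],
  [0.2,0,-0.015,0,0,0,0],
])

```text
time: 8.58
position: [0.6816, -0.1362, 0.2093]
tool_rot: [0.476, -3.105, -0.002]
ft_force: [0.2, 0.6, -3.1]
grip_width: 0.342
grip_force: 29.9
```

```bash
python3 - <<'E'
from h import *
s=ctrl.get_state();print(s["position"],s["tool_rot"],s["time"],s["ft_force"],s["grip_width"])
c=save("wrist","w3"); P=[]
for X,Y,Z in [(-.09,0,.017),(-.076,.034,.02),(-.076,-.034,.02),(.04,.034,.0335),(.04,-.034,.0335)]:
    y=.3046;co,si=np.cos(y),np.sin(y); P.append(proj("w3",[.611+co*X-si*Y,-.163+si*X+co*Y,Z]))
P=np.array(P);print(P.round(1))
x0=int(P[:,0].min())-30;y0=max(0,int(P[:,1].min())-35);print(x0,y0)
a=cv2.convertScaleAbs(c[0][y0:y0+150,x0:x0+130,::-1],alpha=.9);cv2.imwrite("pics/w3b.png",cv2.resize(a,None,fx=4,fy=4,interpolation=cv2.INTER_CUBIC))
E
```

```text
[ 0.68160151 -0.13617567  0.20933332] [ 4.75636152e-01 -3.10534175e+00 -2.39981027e-03] 8.5833 [ 0.20587036  0.64205192 -3.14681422] 0.34165819999392333
[[271.2  29.1]
 [305.1  43.7]
 [237.2  43.6]
 [303.7 161.7]
 [238.8 161.7]]
207 0
```

View pics/w3b.png

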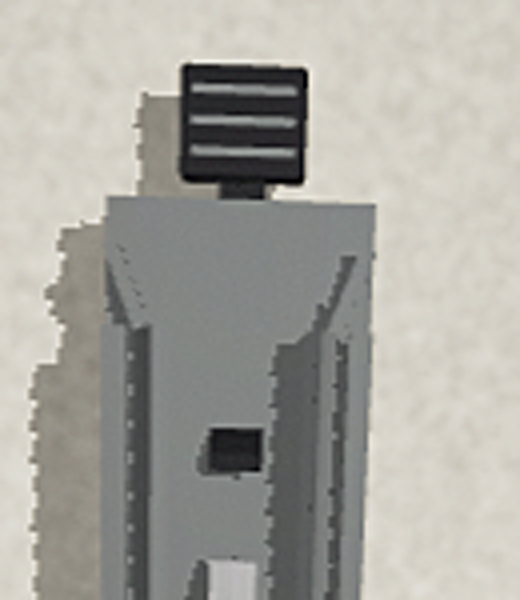

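The crop shows the porch front corners at (107,197) and (376,205), the tongue corners (183,64), (307,68), (303,184) and (183,180), the left rail edge along u≈101, the right edge reaching (363,600), and the plunger tip at (230,562).

```bash
python3 - <<'E'
from h import *
f=lambda u,v:(207+u/4-.4,0+v/4-.4)
pts=[(107,197,-.076,-.034,.02),(376,205,-.076,.034,.02),(102,324,-.044,-.034,.0335)]
T=[(183,64,-.013,-.016),(307,68,-.013,.016),(303,184,.013,.016),(183,180,.013,-.016)]
E=[(100,590,-.034),(364,590,.034)]
def r(p):
    c,s=np.cos(p[2]),np.sin(p[2]);o=[]
    def pr(X,Y,Z): return np.array(proj("w3",[p[0]+c*X-s*Y,p[1]+s*X+c*Y,Z]))
    for u,v,X,Y,Z in pts: o+=list(pr(X,Y,Z)-f(u,v))
    for u,v,X,Y in T: o+=list(pr(X+p[3],Y,.017)-f(u,v))
    for u,v,Y in E: 
        w=px("w3",*f(u,v),.0335)[:2]-p[:2]; o.append(600*((-s*w[0]+c*w[1])-Y))
    return np.array(o)
q=least_squares(r,[.611,-.163,.305,-.095],x_scale=[.01,.01,.01,.01],loss="soft_l1");p=q.x;print(p,r(p).round(1))
c,s=np.cos(p[2]),np.sin(p[2])
for z in (.035,.042):
    w=px("w3",*f(230,562),z)[:2]-p[:2];print("plunger",c*w[0]+s*w[1],-s*w[0]+c*w[1])
w=px("w3",*f(235,430),.02)[:2]-p[:2];print("notch",c*w[0]+s*w[1],-s*w[0]+c*w[1])
for X in (-.11,-.1,-.09,-.06,-.05):print(X,p[:2]+X*np.array([c,s]))
st=ctrl.get_state(); t=R.from_rotvec(st["tool_rot"]).as_matrix();print(t[:,0],t[:,2],np.degrees(np.arctan2(-t[1,0],-t[0,0])),np.degrees(p[2]))
E
```

```text
[ 0.6182042  -0.16718089  0.27723367 -0.09414846] [-0.  -0.1  0.3  0.  -0.4  0.1 -0.6  0.1  0.7  0.1  0.8 -0.1 -0.9 -0.1
 -0.2  0. ]
plunger 0.012311820569610478 -0.0008177707820587669
plunger 0.012149633618534455 -0.0005834648820964372
notch -0.02108808853431754 -0.00066887934089465
-0.11 [ 0.51240441 -0.19728745]
-0.1 [ 0.52202257 -0.19455049]
-0.09 [ 0.53164073 -0.19181353]
-0.06 [ 0.56049522 -0.18360265]
-0.05 [ 0.57011338 -0.18086569]
[-9.54146145e-01 -2.99340973e-01 -3.41732121e-04] [-2.40051651e-05  1.21813028e-03 -9.99999258e-01] 17.418025768039108 15.884319383952022
```

jog_arm([
  [0.2,-0.06,-0.022,0,0,0,-0.051],
  [0.2,-0.13,-0.048,0,0,0,-0.051],
  [0.2,-0.2,-0.074,0,0,0,-0.051],
  [0.2,-0.27,-0.1,0,0,0,-0.051],
  [0.2,-0.315,-0.116,-0.03,0,0,-0.051],
])

```text
time: 9.05
position: [0.5224, -0.1985, 0.1975]
tool_rot: [-0.428, 3.108, -0.003]
ft_force: [0.6, -0.9, -2.1]
grip_width: 0.337
grip_force: 29.9
```

jog_arm([
  [0.2,0,0,-0.06,0,0,0],
  [0.2,0,0,-0.12,0,0,0],
  [0.2,0,0,-0.18,0,0,0],
  [0.2,0,0,-0.24,0,0,0],
  [0.2,0,0,-0.26,0,0,0],
])

```text
time: 9.47
position: [0.5212, -0.1944, 0.0607]
tool_rot: [0.432, -3.106, -0.005]
ft_force: [-1.4, 0.1, -3.0]
grip_width: 0.341
grip_force: 29.9
```

jog_arm([
  [0.2,0,0,0,0,0,0],
  [0.2,0,0,0,0,0,0],
  [0.2,0,0,0,0,0,0],
  [0.2,0,0,0,0,0,0],
  [0.2,0,0,0,0,0,0],
])

```text
time: 9.88
position: [0.5253, -0.1971, 0.0664]
tool_rot: [-0.429, 3.109, -0.001]
ft_force: [0.2, 1.0, -2.4]
grip_width: 0.342
grip_force: 29.9
```

```bash
cat >> h.py <<'E'
L=np.array([.6182,-.1672]);LY=.2772
def lf():
    s=ctrl.get_state();c,n=np.cos(LY),np.sin(LY);w=s["position"][:2]-L;F=s["ft_force"]
    t=R.from_rotvec(s["tool_rot"]).as_matrix()
    print("X,Y mm",1e3*(c*w[0]+n*w[1]),1e3*(-n*w[0]+c*w[1]),"z",s["position"][2]*1e3,"yawerr",np.degrees(np.arctan2(-t[1,0],-t[0,0])-LY),"tilt",t[:2,2],"F",c*F[0]+n*F[1],-n*F[0]+c*F[1],F[2],"t",s["time"])
E
python3 -c "
from h import *
lf()"
```

```text
X,Y mm -97.58691786193909 -3.352811944294081 z 66.41272943145496 yawerr -0.153753562125887 tilt [ 0.00321534 -0.00046883] F 0.45088059220603993 0.8711999820136477 -2.3680103329125934 t 9.8833
```

jog_arm([
  [0.2,-0.0016,0.006,-0.02,0,0,0],
  [0.2,-0.0016,0.006,-0.035,0,0,0],
  [0.2,-0.0016,0.006,-0.043,0,0,0],
  [0.2,-0.0016,0.006,-0.043,0,0,0],
  [0.2,-0.0016,0.006,-0.043,0,0,0],
])

```text
time: 10.3
position: [0.5226, -0.1937, 0.0424]
tool_rot: [0.43, -3.111, -0.001]
ft_force: [0.7, -0.2, -2.7]
grip_width: 0.344
grip_force: 29.9
```

```bash
python3 -c "
from h import *
lf()
save('wrist','w4');save('scene','s4')
a=cv2.imread('pics/s4.png')[255:380,110:250];cv2.imwrite('pics/s4b.png',cv2.convertScaleAbs(cv2.resize(a,None,fx=4.5,fy=4.5,interpolation=cv2.INTER_CUBIC),alpha=1.5))"
```

```text
X,Y mm -99.22236114257461 0.6863569180750283 z 42.37786864475683 yawerr -0.15887994670941355 tilt [-0.00138585  0.00018966] F 0.5758394525331636 -0.36751386544315495 -2.671053904351431 t 10.3
```

View pics/s4b.png

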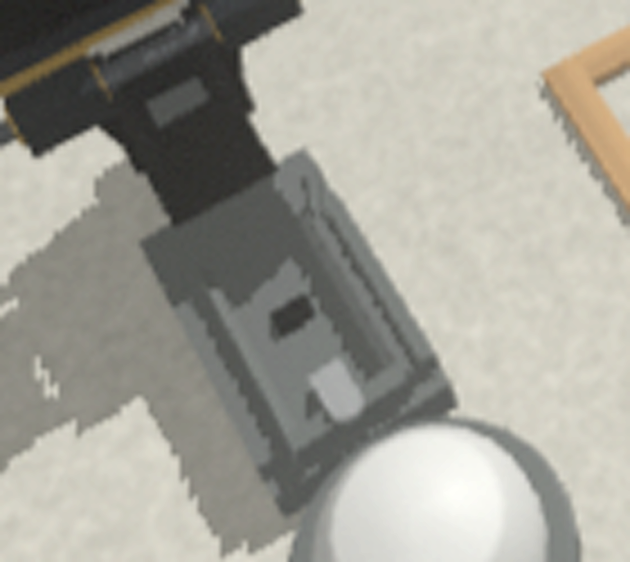

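The scene view shows the pack's nose over the porch at about (228,203), lined up with the rails. I'll lower it gently to touch.

jog_arm([
  [0.2,0,-0.001,-0.001,0,0,0],
  [0.2,0,-0.001,-0.002,0,0,0],
  [0.2,0,-0.001,-0.003,0,0,0],
  [0.2,0,-0.001,-0.004,0,0,0],
  [0.2,0,-0.001,-0.004,0,0,0],
])

```text
time: 10.82
position: [0.523, -0.1942, 0.041]
tool_rot: [0.43, -3.112, -0.0]
ft_force: [-0.1, 0.3, -2.5]
grip_width: 0.345
grip_force: 29.9
```

```bash
python3 -c "
from h import *
lf()"
```

```text
X,Y mm -98.91934498779565 0.042354200680320975 z 41.01939403933484 yawerr -0.1594473699027631 tilt [-0.00010555  0.00015368] F -0.02679761286000469 0.35915991045992096 -2.4802917312289687 t 10.8167
```

jog_arm([
  [0.2,0.01,0.0028,-0.001,0,0,0.005],
  [0.2,0.025,0.0071,-0.001,0,0,0.005],
  [0.2,0.035,0.01,-0.001,0,0,0.005],
  [0.2,0.042,0.012,-0.001,0,0,0.005],
  [0.2,0.048,0.0137,-0.001,0,0,0.005],
])

```text
time: 11.23
position: [0.548, -0.187, 0.0406]
tool_rot: [-0.435, 3.111, -0.0]
ft_force: [-0.2, -0.3, -1.2]
grip_width: 0.345
grip_force: 29.9
```

```bash
python3 -c "
from h import *
lf()"
```

```text
X,Y mm -72.94876957167016 0.21347282838697634 z 40.554780250077386 yawerr 0.04218760804030865 tilt [ 1.80436373e-04 -2.59722540e-05] F -0.26330015020318376 -0.22543043057971884 -1.1740032084800103 t 11.2333
```

jog_arm([
  [0.2,0.008,0.0023,0,0,0,0],
  [0.2,0.016,0.0046,0,0,0,0],
  [0.2,0.024,0.0069,0,0,0,0],
  [0.2,0.032,0.0092,0,0,0,0],
  [0.2,0.04,0.0114,0,0,0,0],
])

```text
time: 11.65
position: [0.5674, -0.1815, 0.0405]
tool_rot: [0.434, -3.111, -0.0]
ft_force: [0.5, 0.7, -2.6]
grip_width: 0.34
grip_force: 29.8
```

```bash
python3 -c "
from h import *
lf()"
```

```text
X,Y mm -52.74503952803924 0.15657857071941367 z 40.527837298703844 yawerr -0.0070479608055378316 tilt [-0.00015198  0.00028399] F 0.6728796798290835 0.5470131752415277 -2.5870339866652254 t 11.65
```

jog_arm([
  [0.2,0.01,0.0029,0,0,0,0],
  [0.2,0.02,0.0057,0,0,0,0],
  [0.2,0.03,0.0086,0,0,0,0],
  [0.2,0.04,0.0114,0,0,0,0],
  [0.2,0.045,0.0128,0,0,0,0],
])

```text
time: 12.07
position: [0.5906, -0.1749, 0.0407]
tool_rot: [-0.435, 3.111, -0.0]
ft_force: [-1.7, 0.8, -1.9]
grip_width: 0.348
grip_force: 29.8
```

```bash
python3 -c "
from h import *
lf()"
```

```text
X,Y mm -28.650567899228403 0.1485848376183681 z 40.67993941000843 yawerr 0.02987923538174226 tilt [6.17238019e-04 2.61226310e-05] F -1.4414217481307567 1.1995169664926122 -1.8963395973344725 t 12.0667
```

jog_arm([
  [0.2,0.004,0.0011,0,0,0,0],
  [0.2,0.008,0.0023,0,0,0,0],
  [0.2,0.012,0.0034,0,0,0,0],
  [0.2,0.016,0.0046,0,0,0,0],
  [0.2,0.02,0.0057,0,0,0,0],
])

```text
time: 12.48
position: [0.5997, -0.1724, 0.0406]
tool_rot: [-0.434, 3.111, 0.0]
ft_force: [-0.6, 0.8, -1.9]
grip_width: 0.345
grip_force: 29.8
```

jog_arm([
  [0.2,0.003,0.0009,0,0,0,0],
  [0.2,0.006,0.0017,0,0,0,0],
  [0.2,0.009,0.0026,0,0,0,0],
  [0.2,0.012,0.0034,0,0,0,0],
  [0.2,0.012,0.0034,0,0,0,0],
])

```text
time: 12.9
position: [0.6047, -0.1713, 0.0402]
tool_rot: [0.433, -3.11, -0.0]
ft_force: [-4.1, -0.1, -0.2]
grip_width: 0.342
grip_force: 29.8
```

```bash
python3 -c "
from h import *
lf()"
```

```text
X,Y mm -14.104219310823009 -0.22865492878028662 z 40.18875329147506 yawerr -0.03399224440327812 tilt [-0.00200767 -0.00026666] F -3.9738905715376287 1.0383555920975056 -0.23805113421897006 t 12.9
```

jog_arm([
  [0.2,0.003,0.0009,0,0,0,0],
  [0.2,0.006,0.0017,0,0,0,0],
  [0.2,0.009,0.0026,0,0,0,0],
  [0.2,0.012,0.0034,0,0,0,0],
  [0.2,0.012,0.0034,0,0,0,0],
])

```text
time: 13.32
position: [0.6107, -0.1696, 0.0402]
tool_rot: [0.433, -3.11, 0.0]
ft_force: [-5.6, -0.6, -0.4]
grip_width: 0.347
grip_force: 29.8
```

jog_arm([
  [0.2,0.001,0.0003,0,0,0,0],
  [0.2,0.002,0.0006,0,0,0,0],
  [0.2,0.003,0.0009,0,0,0,0],
  [0.2,0.004,0.0011,0,0,0,0],
  [0.2,0.004,0.0011,0,0,0,0],
])

```text
time: 13.73
position: [0.6126, -0.169, 0.0402]
tool_rot: [0.433, -3.11, -0.0]
ft_force: [-5.5, -0.3, -0.1]
grip_width: 0.345
grip_force: 29.8
```

```bash
python3 -c "
from h import *
lf()"
```

```text
X,Y mm -5.8421031502954115 -0.2519273887916626 z 40.20246049428411 yawerr -0.03596011495905542 tilt [-0.00180811 -0.00024338] F -5.370529750942959 1.1750211506737207 -0.05471960429346956 t 13.7333
```

Now small steps of about 1 mm, watching the force.

jog_arm([
  [0.2,0.001,0.0003,0,0,0,0],
  [0.2,0.002,0.0006,0,0,0,0],
  [0.2,0.003,0.0009,0,0,0,0],
  [0.2,0.003,0.0009,0,0,0,0],
  [0.2,0.003,0.0009,0,0,0,0],
])

```text
time: 14.15
position: [0.6141, -0.1687, 0.0402]
tool_rot: [0.433, -3.11, 0.0]
ft_force: [-6.2, -0.5, -1.3]
grip_width: 0.346
grip_force: 29.8
```

jog_arm([
  [0.2,0.001,0.0003,0,0,0,0],
  [0.2,0.002,0.0006,0,0,0,0],
  [0.2,0.002,0.0006,0,0,0,0],
  [0.2,0.002,0.0006,0,0,0,0],
  [0.2,0.002,0.0006,0,0,0,0],
])

```text
time: 14.57
position: [0.615, -0.1684, 0.0402]
tool_rot: [0.433, -3.11, 0.0]
ft_force: [-4.9, -0.6, -0.6]
grip_width: 0.345
grip_force: 29.8
```

jog_arm([
  [0.2,0.001,0.0003,0,0,0,0],
  [0.2,0.002,0.0006,0,0,0,0],
  [0.2,0.002,0.0006,0,0,0,0],
  [0.2,0.002,0.0006,0,0,0,0],
  [0.2,0.002,0.0006,0,0,0,0],
])

```text
time: 14.98
position: [0.6163, -0.168, 0.0401]
tool_rot: [0.433, -3.11, 0.0]
ft_force: [-4.4, -0.2, -2.1]
grip_width: 0.343
grip_force: 29.9
```

jog_arm([
  [0.2,0.001,0.0003,0,0,0,0],
  [0.2,0.002,0.0006,0,0,0,0],
  [0.2,0.002,0.0006,0,0,0,0],
  [0.2,0.002,0.0006,0,0,0,0],
  [0.2,0.002,0.0006,0,0,0,0],
])

```text
time: 15.4
position: [0.6173, -0.1677, 0.0401]
tool_rot: [0.433, -3.11, 0.0]
ft_force: [-4.8, -1.1, -2.1]
grip_width: 0.34
grip_force: 29.9
```

jog_arm([
  [0.2,0.001,0.0003,0,0,0,0],
  [0.2,0.0015,0.0004,0,0,0,0],
  [0.2,0.0015,0.0004,0,0,0,0],
  [0.2,0.0015,0.0004,0,0,0,0],
  [0.2,0.0015,0.0004,0,0,0,0],
])

```text
time: 15.82
position: [0.6179, -0.1675, 0.0401]
tool_rot: [0.433, -3.11, 0.0]
ft_force: [-4.4, -1.4, -1.6]
grip_width: 0.343
grip_force: 29.9
```

jog_arm([
  [0.2,0.001,0.0003,0,0,0,0],
  [0.2,0.0015,0.0004,0,0,0,0],
  [0.2,0.0015,0.0004,0,0,0,0],
  [0.2,0.0015,0.0004,0,0,0,0],
  [0.2,0.0015,0.0004,0,0,0,0],
])

```text
time: 16.23
position: [0.6185, -0.1674, 0.0401]
tool_rot: [0.433, -3.11, 0.0]
ft_force: [-6.2, -1.3, -1.3]
grip_width: 0.341
grip_force: 29.8
```

jog_arm([
  [0.2,0.001,0.0003,0,0,0,0],
  [0.2,0.0015,0.0004,0,0,0,0],
  [0.2,0.0015,0.0004,0,0,0,0],
  [0.2,0.0015,0.0004,0,0,0,0],
  [0.2,0.0015,0.0004,0,0,0,0],
])

```text
time: 16.65
position: [0.6186, -0.1674, 0.0399]
tool_rot: [0.432, -3.108, -0.0]
ft_force: [-7.0, -2.0, -1.5]
grip_width: 0.341
grip_force: 29.8
```

The motion has stopped and the force is rising, so the pack is at the end wall. I'll test the catch with a gentle pull back.

jog_arm([
  [0.2,-0.002,-0.0006,0,0,0,0],
  [0.2,-0.004,-0.0011,0,0,0,0],
  [0.2,-0.006,-0.0017,0,0,0,0],
  [0.2,-0.006,-0.0017,0,0,0,0],
  [0.2,-0.006,-0.0017,0,0,0,0],
])

```text
time: 17.07
position: [0.6166, -0.1679, 0.0401]
tool_rot: [0.433, -3.11, 0.0]
ft_force: [-5.0, -1.7, -2.7]
grip_width: 0.344
grip_force: 29.9
```

jog_arm([
  [0.2,-0.002,-0.0006,0,0,0,0],
  [0.2,-0.004,-0.0011,0,0,0,0],
  [0.2,-0.004,-0.0011,0,0,0,0],
  [0.2,-0.004,-0.0011,0,0,0,0],
  [0.2,-0.004,-0.0011,0,0,0,0],
])

```text
time: 17.48
position: [0.6159, -0.1677, 0.0407]
tool_rot: [-0.434, 3.11, -0.0]
ft_force: [-1.9, -0.9, -4.8]
grip_width: 0.345
grip_force: 29.9
```

jog_arm([
  [0.2,-0.002,-0.0006,0,0,0,0],
  [0.2,-0.004,-0.0011,0,0,0,0],
  [0.2,-0.004,-0.0011,0,0,0,0],
  [0.2,-0.004,-0.0011,0,0,0,0],
  [0.2,-0.004,-0.0011,0,0,0,0],
])

```text
time: 17.9
position: [0.6156, -0.1677, 0.0408]
tool_rot: [-0.434, 3.107, -0.001]
ft_force: [5.9, -0.3, -10.1]
grip_width: 0.343
grip_force: 29.9
```

The catch resists a pull of about 6 N, so it has clicked. I'll relax, let go and rise.

jog_arm([
  [0.2,0.002,0.0006,0,0,0,0],
  [0.2,0.004,0.0011,0,0,0,0],
  [0.2,0.005,0.0014,0,0,0,0],
  [0.2,0.005,0.0014,0,0,0,0],
  [0.6,0.005,0.0014,0,0,0,0],
])

```text
time: 18.32
position: [0.616, -0.1679, 0.0412]
tool_rot: [-0.433, 3.111, 0.0]
ft_force: [0.2, -0.1, -0.1]
grip_width: 0.372
grip_force: 0.0
```

jog_arm([
  [0.6,0,0,0,0,0,0],
  [0.6,0,0,0,0,0,0],
  [0.6,0,0,0,0,0,0],
  [0.6,0,0,0,0,0,0],
  [0.6,0,0,0,0,0,0],
])

```text
time: 18.73
position: [0.616, -0.1678, 0.0409]
tool_rot: [-0.434, 3.111, 0.0]
ft_force: [0.4, 0.6, -0.1]
grip_width: 0.593
grip_force: 0.0
```

jog_arm([
  [0.6,0,0,0.02,0,0,0],
  [0.6,0,0,0.06,0,0,0],
  [0.6,0,0,0.12,0,0,0],
  [0.6,0,0,0.2,0,0,0],
  [0.6,0,0,0.28,0,0,0],
])

```text
time: 19.15
position: [0.615, -0.1678, 0.1821]
tool_rot: [0.433, -3.11, -0.001]
ft_force: [0.6, -0.4, 0.3]
grip_width: 0.599
grip_force: 0.0
```

jog_arm([
  [0.6,0.05,0.07,0.03,0,0,0],
  [0.6,0.1,0.1,0.03,0,0,0],
  [0.6,0.1,0.1,0.03,0,0,0],
  [0.6,0.1,0.1,0.03,0,0,0],
  [0.6,0.1,0.1,0.03,0,0,0],
])

```text
time: 19.57
position: [0.6653, -0.1184, 0.1955]
tool_rot: [0.433, -3.11, 0.001]
ft_force: [-0.4, -0.3, 0.0]
grip_width: 0.598
grip_force: 0.0
```

```bash
python3 -c "
from h import *
lf()
save('wrist','w5')
for X in (-.024,.024):
  for Y in (-.015,.015):
    c,s=np.cos(LY),np.sin(LY);print(proj('w5',[L[0]+c*X-s*Y,L[1]+s*X+c*Y,.064]))
save('scene','s5')
a=cv2.imread('pics/s5.png')[255:380,110:250];b=cv2.imread('pics/w5.png')
a=cv2.convertScaleAbs(cv2.resize(a,(336,300),interpolation=cv2.INTER_CUBIC),alpha=1.5);b=cv2.resize(b,(400,300));cv2.imwrite('pics/e.png',np.hstack([a,b]))"
```

```text
X,Y mm 58.69450857806259 34.05564853818621 z 195.5195689411668 yawerr -0.013955727781565815 tilt [-0.00103207 -0.00083102] F -0.4305120764827765 -0.17344519896184785 0.016988876293749622 t 19.5667
(np.float64(220.05829885449816), np.float64(111.95987774547501))
(np.float64(254.1962875070226), np.float64(112.00755609212622))
(np.float64(222.18904352860557), np.float64(166.8512304676198))
(np.float64(254.97753655692674), np.float64(166.89817157656873))
```

View pics/e.png

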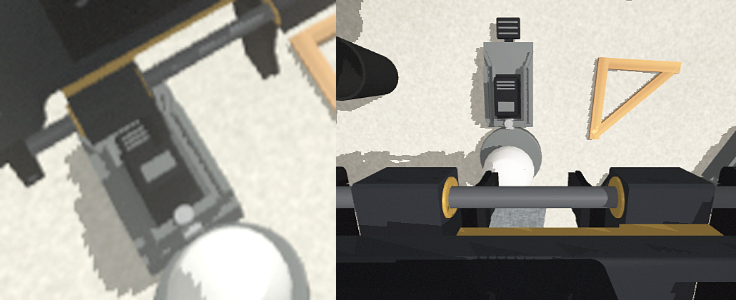

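The pictures show the pack seated straight in the lamp's rails with the gripper clear, so I'm handing the job in.

```bash
python3 -c "
from bench import ctrl
print(ctrl.close_job())"
```

```text
the job is handed in; nothing more can be done
None
```

The pack is out of the charger and latched in the lamp's dovetail: its catch held against a test pull of about 6 N. I let go of the pack and handed in the job at about 20 s, but no verdict came back.

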